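# Hold the sprung X-ray enable key switch on

### The job

Take the paddle-headed key out of the park block, push it fully home in the key switch station (its pins stick, so it may need wiggling on the way down), then turn it a quarter turn clockwise seen from above and keep it held there: the switch is sprung and turns back if let go, so finish still gripping the turned key. Leave the round-headed key in the park block, and do not disturb the two vials and the metal ring standing about.

Things in the scene. Friction and masses are not known exactly. Their poses are not given: they have to be found in the camera images.
- station: key switch station fixed on the worktop: plain grey box 80x80 mm, 62 mm high, a steel ring of 50 mm diameter round the keyhole in the middle of its flat top. Origin under its centre. It stands to the left or right of the park block, turned up to 0.3 rad; its slot's long side runs left to right.
- keyhole (a point): middle of the keyhole, on the station's flat top (62 mm above the worktop), z up. The keyhole is a straight slot through the 24 mm thick top, 24 mm long along its own y, 8 mm wide along its own x, with a 2 mm chamfered mouth. The sprung plug that takes the key's bit is below the top: the key turns only when fully home (bit below the top) and cannot be pulled out while turned.
- upper_pins (a point): middle of the slot 9 mm below its mouth, at the upper pair of sticky pins: 6 mm thick, round-tipped, each standing 2.5 mm into the slot, one from the +x side at y = +7.5 mm, one from the -x side at y = -7.5 mm. Pushed straight down with even 25 N the key may catch on them; rocking it 0.15 rad to and fro about its vertical axis while leaning on it with 8 to 15 N works it past, 1 mm or so a stroke.
- lower_pins (a point): middle of the slot 18 mm below its mouth, at the lower pair of sticky pins: as the upper pair but mirrored (from the +x side at y = -7.5 mm, from the -x side at y = +7.5 mm). A pin pushed aside (16 N) stays aside. From here down the key runs freely to its collar.
- plug (a joint): turn of the plug inside the station, in rad: 0 at rest, in line with the slot; grows as the key is turned clockwise seen from above, up to a stop at 1.55. A spring turns it back (0.05 N m at 0, 0.17 N m at the stop). The key has about 0.15 rad of play in it, so the key must turn that much farther than the plug.
- paddle_key: the key to use: 82 mm long, 60 g, steel, flat square black head; stands upright. Origin at its lower end, z up its axis. Bit 22 mm (y) x 6 mm (x), 12 mm high, at the lower end; then a round 6.6 mm shank; collar of 30 mm diameter, 4 mm thick, underside at 38 mm; head 34 mm (y) x 10 mm (x) from 48 to 82 mm. It may go in either way round.
- collar (a point): middle of the underside of the paddle key's collar, 38 mm above the key's lower end; axes as the key. The collar rests on the station's top when the key is fully home, and on the park block's top while parked.
- bow (a point): middle of the paddle key's flat head, where to grip it (10 mm thick along its x), 65 mm above the key's lower end, 27 mm above the collar's underside; axes as the key.
- park_block: aluminium block fixed on the worktop, 60 mm along x, 150 mm along y, 48 mm high, origin under its centre; two wells at y = +40 and -40 mm hold the two keys upright by their collars, heads above the block, each 25 mm along y, 9 mm along x, 42 mm deep. Lift a key straight up by 45 mm to free it. The paddle key may be in either well.
- round_key: the other key, to be left alone: same collar and length of shank, but with a round black head of 28 mm diameter, 24 mm high. Origin at its lower end, z up.
- vial: clear glass vial with a white cap, 27 mm diameter, 58 mm high, standing on the worktop; leave alone. Origin under its centre.
- amber_vial: amber vial with a black cap, 30 mm diameter, 64 mm high, standing on the worktop; leave alone. Origin under its centre.
- die_ring: plain metal ring, 51 mm diameter, 13 mm high, lying on the worktop; leave alone. Origin under its centre.

How it is judged (in metres and radians):
On the way, in this order (a step that is already met when the one before it is completed fails the run):
1. the paddle key is lifted clear of the park block in the fingers (height (world z) of paddle_key above 0.055 m and contact force between the fingers and paddle_key above 1 N), for 0.1 s.
2. the paddle key is fully home in the keyhole, not yet turned (z of collar in the frame of keyhole below 0.003 m and horizontal distance between collar and keyhole below 0.004 m and value of joint plug below 0.4 rad), for 0.1 s.
3. the key has turned the plug a quarter turn clockwise (value of joint plug above 1.25 rad), for 0.2 s.
At the end, for the whole second after the job is handed in: The gripper still holds the paddle key (more than 2 N on it), its collar is on the station's top (within 4 mm in height and sideways), the plug is held turned by more than 1.25 rad against its spring; the round key is within 15 mm, and the vials and the ring are within 20 mm, of where they started (value of joint plug above 1.25 rad and z of collar in the frame of keyhole below 0.004 m and horizontal distance between collar and keyhole below 0.004 m and contact force between the fingers and paddle_key above 2 N and distance of round_key from where it was at the start of the episode below 0.015 m and distance of each of vial, amber_vial, die_ring from where it was at the start of the episode below 0.02 m); the arm keeps its last pose, push and grip.
It fails at once if the round-headed key is taken from its place (distance of round_key from where it was at the start of the episode above 0.015 m).
It fails at once if a vial or the ring is knocked away (distance of any of vial, amber_vial, die_ring from where it was at the start of the episode above 0.02 m).
It also fails if it takes over 58 s, if anything falls off the work surface, if the arm or the gripper's body presses on something with over 40 N, if the wrist force passes 120 N, or if a joint passes its speed limit or range.

### The arm

A 6-joint arm with a two-finger parallel gripper is mounted at the origin on a cart in front of the work surface, level with it; the furniture and walls round the work are solid. World frame = base frame: x ahead of the robot, y to its left, z up, the work surface at z = 0. Lengths are in mm, angles in rad, forces in N, time in s.
With the tool pointing down it reaches from about 350 to 875 mm from the base axis. Payload 4.2 kg.
Tool frame: the origin (TCP) lies between the finger pads; the fingertips stand 25 mm ahead of it and the grasp point (between the pads) lies 6 mm ahead of it; z points along the fingers, y is the line along which they close (so a half turn about z gives the same grasp; the last joint's range is limited). The gripper opens to 85 mm and grips with 20 to 120 N. Pads are 22 mm wide; open, the fingers measure 114 mm over their backs; the gripper's body (76 mm by 85 mm) begins 54 mm behind the grasp point. The pads swing forward as they close: fully open they stand 13 mm farther back than shut.
Start: joints at [-0.857, 0.385, 0.008, 0, -1.194, -0.259], TCP at [274.563, -561.44, 256.312] pointing down, gripper open.
Joint ranges: [-3.14, 3.14], [-1.21, 2.06], [-1.07, 1.41], [-3.16, 2.05], [-2.99, -0.16], [-3.1, 3.1]. Speed limits (rad/s): [2.79, 2.79, 3.14, 3.14, 3.14, 3.14].

### API

Orientations are given as a unit quaternion [x, y, z, w].
In Python, from bench import arm gives the robot as it stands.
- The arm moves only by the shell command python3 -m pendant 'ROWS'. ROWS is JSON, a list of rows, each a list of 7 numbers: the shift along the tool's x, y, z in m, then the turn, a rotation vector about the tool's x, y, z in degrees, then the finger opening in m, from 0 to 0.0854. In form: [[x, y, z, wx, wy, wz, fingers], ...]. A call has 1 to 12 rows; each row shifts and turns the commanded pose from where the row before left it, along the tool's axes as they then stand; what a row does not reach is not made up. A row lasts 1/10 s, in which the tool goes at most 50 mm and 8.59 degrees, less where a joint would pass 70% of its speed; a pose out of reach is approached as far as the arm can. A call is refused whole if a number of a shift passes 0.05 or a number of a turn 8.59, either way. A call with a gripper value outside its range is refused whole. The fingers move at their own pace and stop on an object; the grip force is fixed at half the most. Time passes only in rows, so rows that do not move let the fingers close. It gives the time, the measured TCP pose, the force, the opening and the grip force at its end, in the units of the state.
- arm.read_state(): the state, without advancing time (a new reading comes with each control period).
- arm.get_image(name): name is "side" or "top" or "wrist"; returns a dict with "image" (420x560x3 uint8, red, green, blue), "fx", "fy", "cx", "cy" (pixels), "k1" (the pictures are not rectified: a ray, as slopes to the right and down, at radius r is drawn at 1 + k1 r^2 times it, then the intrinsics apply), "xyz" and "rotation" of the camera in the world. Camera axes: x right, y down, z forward; pixel columns grow to the right and rows downward; lengths in mm; the calibration is good to about 2 mm. A picture is of the moment at which its call begins. There is no depth.
- arm.job_done(): hands the job in; it is judged then, once.
The state is a dict: "clock": time; "joints": joint angles; "joint_vel": joint speeds; "joint_efforts": joint torques, N m; "position": TCP position; "ee_rot": TCP orientation; "contact_force": force on the tool from outside, world axes, zero at the start; "wrist_torque": the same for the moment, N m; "gripper_width": finger opening in mm; "grasp_force": force on a finger pad.
Only numpy, scipy, OpenCV 4.12 (cv2) and the standard library are available. Lean on these libraries where they do the work, as an engineer would, in place of code of your own. Each camera call takes 0.05 s, during which the arm holds its last target. There are 200 camera calls.

## Working session

There is one attempt and no reset: what is moved stays moved. The work goes in short steps, Python scripts to look and compute and a shell command to move; the robot and the scene stay as the last step left them, time stands still between calls to the robot, and variables do not carry over. Pictures are saved under pics/ and viewed, at most 10 in all, crops included, and the job is handed in when it is done.

```bash
mkdir -p pics; ls; cat > h.py <<'E'
import numpy as np, cv2
from bench import arm
from scipy.spatial.transform import Rotation as R
def rot(im):
    r=np.array(im["rotation"],float)
    return r if r.shape==(3,3) else R.from_quat(r.ravel()).as_matrix()
def snap(n,f):
    im=arm.get_image(n); cv2.imwrite("pics/"+f+".png",im["image"][:,:,::-1]); np.save("pics/"+f+".npy",im,allow_pickle=True); return im
def load(f): return np.load("pics/"+f+".npy",allow_pickle=True).item()
def K(im): return np.array([[im["fx"],0,im["cx"]],[0,im["fy"],im["cy"]],[0,0,1.]]),np.array([im["k1"],0,0,0.])
def ray(im,uv):
    k,d=K(im); p=cv2.undistortPoints(np.array(uv,float).reshape(-1,1,2),k,d).reshape(-1,2)
    return np.c_[p,np.ones(len(p))]@rot(im).T
def onz(im,uv,z):
    r=ray(im,uv); c=np.array(im["xyz"]); z=np.broadcast_to(z,len(r)); return c+r*((z-c[2])/r[:,2])[:,None]
def proj(im,P):
    k,d=K(im); M=rot(im).T; p=np.atleast_2d(np.array(P,float))
    return cv2.projectPoints(p,cv2.Rodrigues(M)[0],-M@np.array(im["xyz"],float),k,d)[0].reshape(-1,2)
E
python3 - <<'E'
from h import *
a=snap("top","t0"); b=snap("side","s0"); print({k:v for k,v in a.items() if k!="image"}); print({k:v for k,v in b.items() if k!="image"}); print(arm.read_state())
cv2.imwrite("pics/ab.png",cv2.resize(np.vstack([a["image"],b["image"]])[:,:,::-1],None,fx=.71,fy=.71))
E
```

```text
pics
{'fx': 440.8342234559209, 'fy': 440.8342234559209, 'cx': 279.6901453239805, 'cy': 216.2505673311797, 'k1': -0.14519459947447608, 'xyz': array([ 323.47765736, -142.29899569, 1348.059824  ]), 'rotation': array([-0.70062865,  0.71199945, -0.03163849,  0.03428226])}
{'fx': 415.92503265657615, 'fy': 415.92503265657615, 'cx': 280.10298619091407, 'cy': 205.8707718889693, 'k1': -0.08435433639576613, 'xyz': array([180.66643908, 511.98560138, 645.06292731]), 'rotation': array([-0.19143982,  0.87726434, -0.43207208,  0.08409392])}
{'clock': 0.1, 'joints': array([-8.57401749e-01,  3.85481811e-01,  6.74871731e-03, -3.99500369e-04,
       -1.19399169e+00, -2.58577498e-01]), 'joint_vel': array([ 1.02074382e-03, -5.93557125e-05,  3.27040502e-03,  1.14798492e-03,
        1.30059083e-03,  4.53417987e-04]), 'joint_efforts': array([-3.71170809e-04, -3.93319809e+01,  1.88929886e+01,  4.19789940e+00,
       -2.61039597e-03,  2.17812618e-05]), 'position': array([ 274.35092464, -561.04108448,  255.32949801]), 'ee_rot': array([-2.25381654e-01,  9.74270058e-01,  9.39307173e-04, -2.86204483e-04]), 'contact_force': array([-0.06153586,  0.35252358, -0.11028349]), 'wrist_torque': array([0.0147126 , 0.00920786, 0.03274127]), 'grasp_force': 0.0, 'gripper_width': 85.81167025120136}
```

View pics/t0.png

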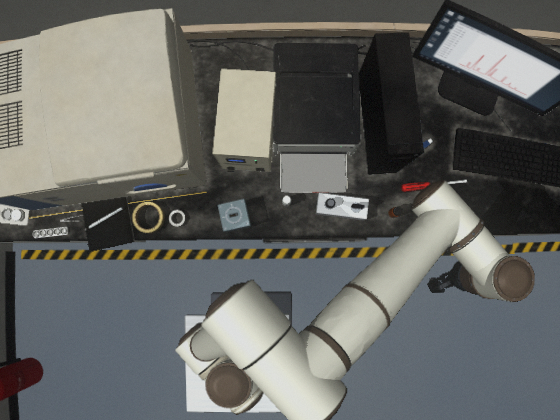

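View pics/s0.png

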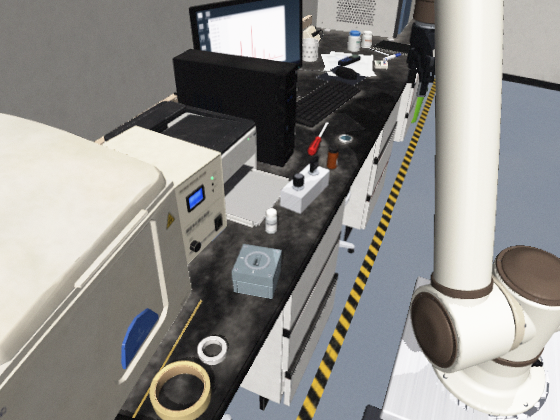

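The station is at about (234,213) in the top view and (257,270) in the side view. The park block is at (342,207) top and (304,187) side, with the vial at (287,199) top and the amber vial near (397,211) top. I'll enlarge these.

```bash
python3 - <<'E'
from h import *
a=load("t0");b=load("s0")
c1=cv2.resize(a["image"][175:245,210:410],None,fx=4,fy=4,interpolation=cv2.INTER_CUBIC)
c2=cv2.resize(b["image"][140:220,265:375],None,fx=3.6,fy=3.6,interpolation=cv2.INTER_CUBIC)
c3=cv2.resize(b["image"][230:310,220:300],None,fx=3.6,fy=3.6,interpolation=cv2.INTER_CUBIC)
c=np.zeros((600,800,3),np.uint8); c[:280]=c1; c[290:290+288,:396]=c2; c[290:578,410:698]=c3
cv2.imwrite("pics/c.png",c[:,:,::-1])
print(onz(a,[(234,213),(331,200),(357,207),(287,199),(397,211)],[62,80,80,58,64]).round())
E
```

```text
[[ 456.   -4.   62.]
 [ 487. -288.   80.]
 [ 465. -364.   80.]
 [ 495. -161.   58.]
 [ 454. -485.   64.]]
```

View pics/c.png

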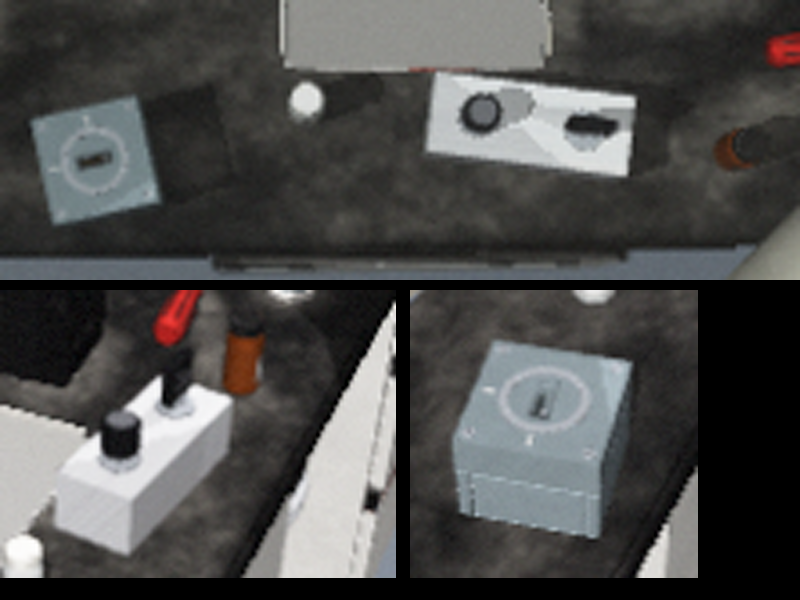

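The crop shows the round key in the block's left well (482,112) and the paddle key in the right one (592,124). The slot is at (95,158), and the amber vial stands right of the block at (735,148).

```bash
python3 - <<'E'
from h import *
a=load("t0");b=load("s0")
t=lambda q:(np.array(q)+.5)/4-.5+[210,175]
s1=lambda q:(np.array(q)-[0,290]+.5)/3.6-.5+[265,140]
s3=lambda q:(np.array(q)-[410,290]+.5)/3.6-.5+[220,230]
def rep(P,n):
    c=P.mean(0); e=P-np.roll(P,-1,0); print(n,c.round(1),np.linalg.norm(e,axis=1).round(1),np.degrees(np.arctan2(e[:,1],e[:,0])).round(1))
rep(onz(a,t([(436,72),(637,95),(627,177),(426,152)]),48),"block")
rep(onz(a,t([(32,120),(135,96),(160,203),(54,225)]),62),"stn")
print(onz(a,t([(95,158)]),62), "side",onz(b,s3([(543,399)]),62))
rep(onz(b,s3([(493,340),(633,360),(600,466),(454,434)]),62),"stn side")
print("paddle top",onz(a,t([(567,124),(617,124),(592,124)]),82), "rnd",onz(a,t([(484,112)]),72),"vial",onz(a,t([(306,100)]),58),"amber",onz(a,t([(740,150)]),50))
E
```

```text
block [ 473.9 -326.    48. ] [151.5  62.1 150.9  60.4] [ 82.6  -9.  -98.  171.5]
stn [450.2  -2.6  62. ] [78.  81.2 79.4 79.4] [ 102.2   12.6  -79.2 -168.4]
[[452.28896074  -2.50730701  62.        ]] side [[449.59179602  -1.37128546  62.        ]]
stn side [448.9  -2.4  62. ] [81.  81.7 80.6 75. ] [  13.6  -78.2 -171.2  102.1]
paddle top [[ 469.48693179 -346.88429265   82.        ]
 [ 468.93249824 -383.46880199   82.        ]
 [ 469.2090572  -365.15703425   82.        ]] rnd [[ 480.39795024 -287.83560328   72.        ]] vial [[ 493.1194354  -158.19509454   58.        ]] amber [[ 451.69833148 -481.83205107   50.        ]]
```

```bash
cat >> h.py <<'E'
def togo(p,yaw_y=None):
    "shift in present tool axes (mm) to TCP p, and turn (deg rotvec) to tool-down with tool y at world yaw_y deg"
    s=arm.read_state(); M=R.from_quat(s["ee_rot"]).as_matrix(); print("tcp",s["position"].round(1),"yaw_y",np.degrees(np.arctan2(M[1,1],M[0,1])).round(1),"t",round(s["clock"],2),"F",s["contact_force"].round(1),"w",round(s["gripper_width"],1))
    print("shift",(M.T@(np.array(p,float)-s["position"])).round(1))
    if yaw_y is not None:
        y=np.radians(yaw_y); Y=np.array([np.cos(y),np.sin(y),0]); Z=np.array([0,0,-1.]); G=np.c_[np.cross(Y,Z),Y,Z]
        print("turn",np.degrees(R.from_matrix(M.T@G).as_rotvec()).round(2))
E
python3 - <<'E'
from h import *
togo([468.5,-364,230],172)
E
```

```text
tcp [ 274.4 -561.   255.3] yaw_y 116.1 t 0.1 F [-0.1  0.4 -0.1] w 85.8
shift [-261.    91.7   25.5]
turn [ 1.100e-01  5.000e-02 -5.595e+01]
```

```bash
python3 -m pendant '[[-0.029,0.0102,0.0028,0,0,0,0.0854],[-0.029,0.0102,0.0028,0,0,0,0.0854],[-0.029,0.0102,0.0028,0,0,0,0.0854],[-0.029,0.0102,0.0028,0,0,0,0.0854],[-0.029,0.0102,0.0028,0,0,0,0.0854],[-0.029,0.0102,0.0028,0,0,0,0.0854],[-0.029,0.0102,0.0028,0,0,0,0.0854],[-0.029,0.0102,0.0028,0,0,0,0.0854],[-0.029,0.0102,0.0028,0,0,0,0.0854]]'
python3 -m pendant '[[0,0,0,0,0,-8,0.0854],[0,0,0,0,0,-8,0.0854],[0,0,0,0,0,-8,0.0854],[0,0,0,0,0,-8,0.0854],[0,0,0,0,0,-8,0.0854],[0,0,0,0,0,-8,0.0854],[0,0,0,0,0,-8,0.0854],[0,0,0,0,0,0,0.0854],[0,0,0,0,0,0,0.0854]]'
python3 - <<'E'
from h import *
togo([468.5,-364,230],172)
w=snap("wrist","w1"); print({k:v for k,v in w.items() if k!="image"}); print(proj(w,[(468,-364,92),(480,-287,80)]))
E
```

```text
clock: 1.0
position: [469.2, -363.2, 230.5]
ee_rot: [-0.225, 0.974, 0.0, -0.0]
contact_force: [0.2, -0.2, -0.7]
gripper_width: 85.3
grasp_force: 0.0
clock: 1.9
position: [468.5, -364.2, 230.8]
ee_rot: [-0.655, 0.755, 0.0, -0.0]
contact_force: [0.1, 0.9, 0.3]
gripper_width: 85.4
grasp_force: 0.0
tcp [ 468.5 -364.2  230.8] yaw_y 171.9 t 1.9 F [0.1 0.9 0.3] w 85.4
shift [-0.2  0.1  0.8]
turn [ 0.04  0.02 -0.11]
{'fx': 292.5121495308032, 'fy': 292.5121495308032, 'cx': 279.9855025409971, 'cy': 210.53801097917287, 'k1': -0.049578935445023634, 'xyz': array([ 457.71450849, -442.51390404,  348.09569371]), 'rotation': array([0.07054054, 0.98473064, 0.15877498, 0.01095895])}
[[280.84887138 204.74223753]
 [279.85957519 272.8639525 ]]
```

View pics/w1.png

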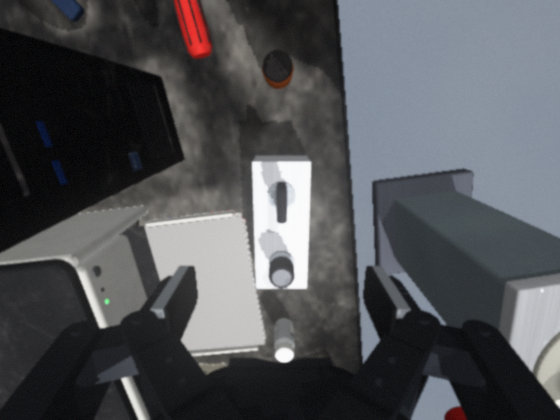

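The wrist view shows the paddle head as a dark bar, roughly (281,182) to (281,222), close to the predicted (281,205). The amber vial is at (277,68), well ahead of the block. I'll fit the head outline.

```bash
cat >> h.py <<'E'
from scipy.optimize import minimize
def box(c,yaw,z0,z1,lx=10,ly=34):
    a=np.radians(yaw); X=np.array([np.cos(a),np.sin(a),0]);Y=np.array([-X[1],X[0],0])
    return np.array([[c[0],c[1],z]+sx*lx/2*X+sy*ly/2*Y for z in(z0,z1) for sx in(-1,1) for sy in(-1,1)])
E
python3 - <<'E'
from h import *
w=load("w1"); g=cv2.cvtColor(w["image"],cv2.COLOR_RGB2GRAY)
m=(g[165:240,262:302]<90).astype(np.uint8); n,l,st,ce=cv2.connectedComponentsWithStats(m); print(st,ce)
i=1+np.argmax(st[1:,4]); mm=np.zeros_like(g); mm[165:240,262:302]=(l==i)
def cost(p):
    h=cv2.convexHull(proj(w,box(p[:2],p[2],58,92)).astype(np.float32)); 
    q=np.zeros((420*1,560),np.uint8); q=np.zeros((75*8,40*8),np.uint8)
    cv2.fillConvexPoly(q,np.round((h-[262,165]+.5)*8).astype(np.int32),1)
    return np.abs(q.astype(int)-cv2.resize(mm[165:240,262:302],(320,600),interpolation=cv2.INTER_NEAREST)).sum()/64
r=min((minimize(cost,[468,-364,y],method="Nelder-Mead",options=dict(initial_simplex=[[468,-364,y],[471,-364,y],[468,-361,y],[468,-364,y+5]])) for y in(-12,-8,-3)),key=lambda r:r.fun); print(r.x,r.fun,mm.sum())
E
```

```text
[[   0    0   40   75 2714]
 [  15   18    9   38  286]] [[19.56558585 37.24613117]
 [18.87762238 34.66433566]]
[ 468.12794777 -363.17989849   -9.00965913] 187.4375 286
```

```bash
python3 - <<'E'
from h import *
w=load("w1")
print(proj(w,box((468,-363.5),-8,58,92)).round(1))
c=cv2.resize(w["image"][150:300,240:320],None,fx=4,fy=4,interpolation=cv2.INTER_NEAREST)
cv2.imwrite("pics/c2.png",c[:,:,::-1])
E
```

```text
[[285.7 179.2]
 [285.6 211.1]
 [275.8 179.2]
 [276.1 211.1]
 [286.4 187.2]
 [286.3 222.6]
 [275.3 187.2]
 [275.6 222.6]]
```

View pics/c2.png

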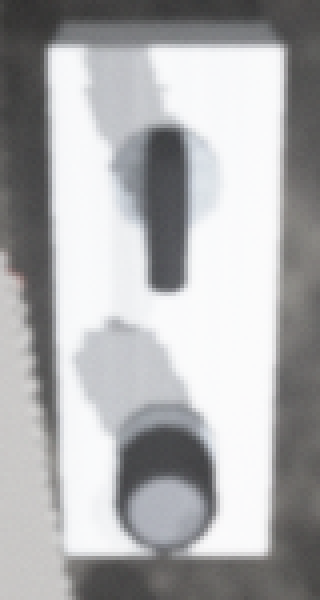

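The crop shows the head at columns 276.5 to 287 and rows 181 to 223. That is within about 1 px of the model at (467.3,-363.3) with yaw -8°. Next I descend and grip.

```bash
python3 -m pendant '[[-0.0008,0.001,0.03,0,0,0,0.0854],[0,0,0.03,0,0,0,0.0854],[0,0,0.03,0,0,0,0.0854],[0,0,0.03,0,0,0,0.0854],[0,0,0.0288,0,0,0,0.0854],[0,0,0,0,0,0,0.0854],[0,0,0,0,0,0,0.0854]]'
python3 -m pendant '[[0,0,0,0,0,0,0],[0,0,0,0,0,0,0],[0,0,0,0,0,0,0],[0,0,0,0,0,0,0],[0,0,0,0,0,0,0],[0,0,0,0,0,0,0],[0,0,0,0,0,0,0],[0,0,0,0,0,0,0],[0,0,0,0,0,0,0],[0,0,0,0,0,0,0]]'
```

```text
clock: 2.65
position: [468.1, -363.7, 82.6]
ee_rot: [-0.656, 0.755, 0.0, -0.0]
contact_force: [0.4, 0.4, 1.0]
gripper_width: 85.3
grasp_force: 0.0
clock: 3.65
position: [468.0, -363.5, 82.8]
ee_rot: [-0.657, 0.754, -0.0, 0.0]
contact_force: [-0.6, 0.4, 4.6]
gripper_width: 9.1
grasp_force: 59.0
```

```bash
python3 -m pendant '[[0,0,-0.01,0,0,0,0],[0,0,-0.015,0,0,0,0],[0,0,-0.02,0,0,0,0],[0,0,-0.02,0,0,0,0],[0,0,-0.02,0,0,0,0],[0,0,-0.02,0,0,0,0],[0,0,-0.02,0,0,0,0],[0,0,0,0,0,0,0],[0,0,0,0,0,0,0]]'
python3 - <<'E'
from h import *
togo([450,-2,208],192.5)
w=snap("wrist","w2"); s=snap("side","s2")
cv2.imwrite("pics/v2.png",np.hstack([w["image"][:, 100:460],s["image"][:,200:560]])[:,:,::-1])
E
```

```text
clock: 4.55
position: [467.5, -363.1, 207.0]
ee_rot: [-0.656, 0.755, 0.0, 0.0]
contact_force: [-0.6, 0.3, -1.2]
gripper_width: 9.1
grasp_force: 58.4
tcp [ 467.5 -363.1  207. ] yaw_y 172.0 t 4.55 F [-0.6  0.3 -1.2] w 9.1
shift [-355.1   67.4   -0.8]
turn [ -0.     0.05 -20.47]
```

View pics/v2.png

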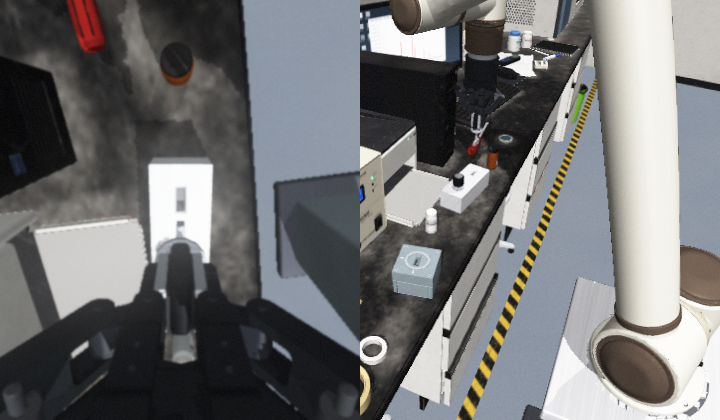

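The key is held upright and clear of the block, with the bit visible at about (180,345) in the left half. Everything else is undisturbed. Next I fly past the station so the wrist camera sees the slot.

```bash
python3 -m pendant '[[-0.015,0.0033,0,0,0,0,0],[-0.03,0.0066,0,0,0,0,0],[-0.035,0.0077,0,0,0,0,0],[-0.04,0.0087,0,0,0,0,0],[-0.04,0.0087,0,0,0,0,0],[-0.04,0.0087,0,0,0,0,0],[-0.04,0.0087,0,0,0,0,0],[-0.04,0.0087,0,0,0,0,0],[-0.04,0.0087,0,0,0,0,0],[-0.04,0.0087,0,0,0,0,0],[-0.035,0.0077,0,0,0,0,0],[-0.025,0.0055,0,0,0,0,0]]'
python3 -m pendant '[[0,0,0,0,0,-5,0],[0,0,0,0,0,-8,0],[0,0,0,0,0,-7.5,0],[0,0,0,0,0,0,0],[0,0,0,0,0,0,0],[0,0,0,0,0,0,0]]'
python3 - <<'E'
from h import *
togo([450,-2,208],192.5)
w=snap("wrist","w3"); t=snap("top","t3")
uv=proj(w,box((450,-2),12.5,62,62,80,80)[:4]); print(uv)
c=uv.mean(0).astype(int); np.save("c3.npy",c); print(c)
i=w["image"][max(0,c[1]-100):c[1]+100,max(0,c[0]-130):c[0]+130]
cv2.imwrite("pics/v3.png",cv2.resize(i,None,fx=3,fy=3,interpolation=cv2.INTER_CUBIC)[:,:,::-1]); print(i.shape)
E
```

```text
clock: 5.85
position: [433.7, 67.4, 206.7]
ee_rot: [-0.657, 0.754, 0.0, -0.0]
contact_force: [0.6, 0.8, -0.7]
gripper_width: 9.5
grasp_force: 58.5
clock: 6.45
position: [434.7, 65.2, 207.1]
ee_rot: [0.78, -0.626, -0.0, 0.0]
contact_force: [0.3, 0.3, -1.2]
gripper_width: 9.2
grasp_force: 58.4
tcp [434.7  65.2 207.1] yaw_y -167.5 t 6.45 F [ 0.3  0.3 -1.2] w 9.2
shift [69.  -0.4 -0.9]
turn [ 0.03 -0.   -0.05]
[[328.4158755   77.09948926]
 [324.45403616 172.22386463]
 [232.00859175  77.30881132]
 [236.30524449 172.41522207]]
[280 124]
(200, 260, 3)
```

View pics/v3.png

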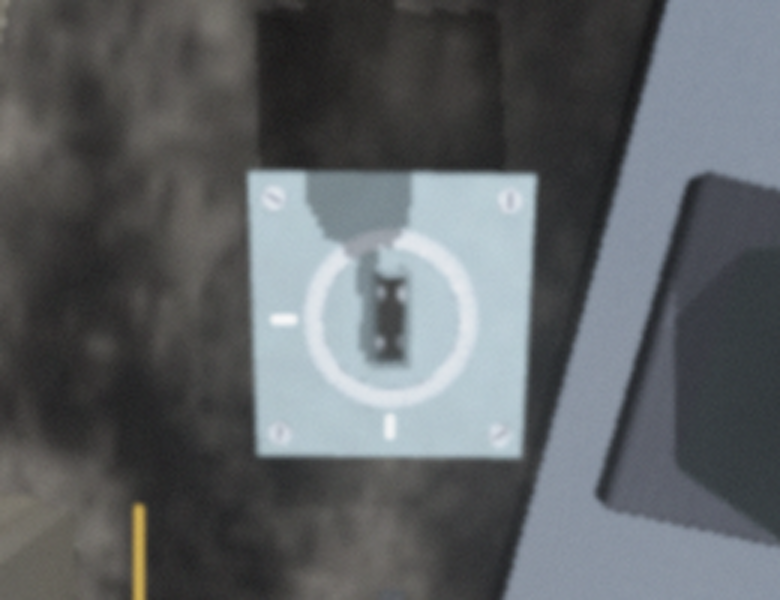

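The crop shows the station square to the tool, with its corners at (248,172), (538,173), (522,458) and (256,458). The ring centre is at (390.5,319) and the slot centre at about (391,319). Next I measure the held key in the same camera.

```bash
python3 - <<'E'
from h import *
w=load("w3")
f=lambda q:(np.array(q)+.5)/3-.5+[150,24]
P=onz(w,f([(248,172),(538,173),(522,458),(256,458),(390.5,319),(391,319.5)]),62); print(P.round(1)); e=P[:4]-np.roll(P[:4],-1,0); print(np.linalg.norm(e,axis=1),np.degrees(np.arctan2(e[:,1],e[:,0])),P[:4].mean(0))
s=arm.read_state();M=R.from_quat(s["ee_rot"]).as_matrix();T=s["position"]
print("slot in tool",(M.T@(P[4]-T)).round(2))
# key in tool: bottom at z=+71
def kp(x,y,h): return T+M@np.array([x,y,71-h])
print("lower end",proj(w,[kp(a*11,b*3,h) for h in(0,12) for a in(-1,1) for b in(-1,1)]).round(1))
col=lambda h:proj(w,[kp(15*np.cos(t),15*np.sin(t),h) for t in np.arange(0,2*np.pi,.1)]).round(1)
for h in(38,42): c=col(h); print(h,c.min(0),c.max(0))
i=w["image"][215:385,190:370]
cv2.imwrite("pics/v4.png",cv2.resize(i,None,fx=3.5,fy=3.5,interpolation=cv2.INTER_CUBIC)[:,:,::-1])
E
```

```text
[[497.  -29.6  62. ]
 [418.3 -46.6  62. ]
 [402.   32.2  62. ]
 [480.9  49.5  62. ]
 [449.8   0.8  62. ]
 [449.6   0.9  62. ]]
[80.48819286 80.50662441 80.80957811 80.74871205] [  12.20222731  -78.33954538 -167.62871777  101.43427251] [449.54742202   1.37014618  62.        ]
slot in tool [ 66.04  -0.66 145.2 ]
lower end [[276.7 247.9]
 [285.2 247.9]
 [276.6 218.7]
 [285.3 218.6]
 [276.5 255.7]
 [285.5 255.6]
 [276.3 225. ]
 [285.6 225. ]]
38 [255.  235.1] [307.3 281.9]
42 [254.5 238. ] [307.9 285.7]
```

View pics/v4.png

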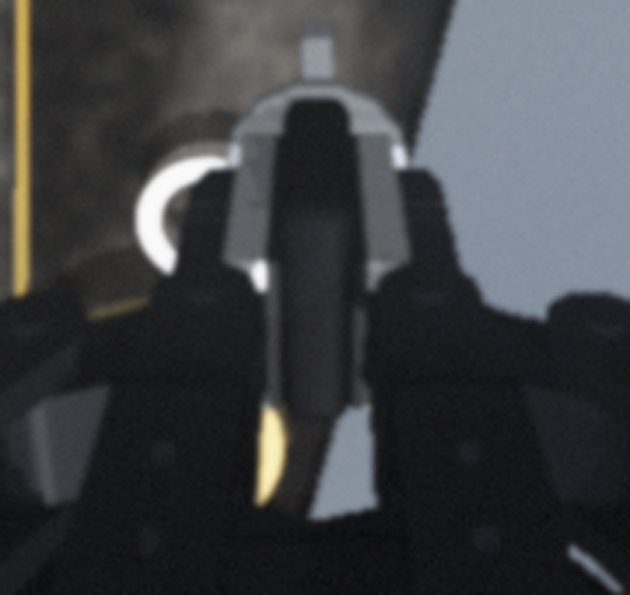

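```bash
python3 - <<'E'
from h import *
w=load("w3"); g=cv2.cvtColor(w["image"],cv2.COLOR_RGB2GRAY).astype(int)
print(list(zip(range(215,250),g[215:250,279:283].mean(1).round())))
print("col at 272",list(zip(range(230,256),g[230:256,268:271].mean(1).round())))
print("row 229",list(zip(range(270,292),g[228:234,270:292].mean(0).round())))
E
```

```text
[(215, np.float64(95.0)), (216, np.float64(96.0)), (217, np.float64(96.0)), (218, np.float64(97.0)), (219, np.float64(96.0)), (220, np.float64(94.0)), (221, np.float64(92.0)), (222, np.float64(92.0)), (223, np.float64(94.0)), (224, np.float64(97.0)), (225, np.float64(111.0)), (226, np.float64(136.0)), (227, np.float64(148.0)), (228, np.float64(151.0)), (229, np.float64(151.0)), (230, np.float64(152.0)), (231, np.float64(152.0)), (232, np.float64(151.0)), (233, np.float64(151.0)), (234, np.float64(150.0)), (235, np.float64(149.0)), (236, np.float64(139.0)), (237, np.float64(117.0)), (238, np.float64(101.0)), (239, np.float64(112.0)), (240, np.float64(134.0)), (241, np.float64(135.0)), (242, np.float64(108.0)), (243, np.float64(66.0)), (244, np.float64(37.0)), (245, np.float64(30.0)), (246, np.float64(30.0)), (247, np.float64(29.0)), (248, np.float64(30.0)), (249, np.float64(30.0))]
col at 272 [(230, np.float64(110.0)), (231, np.float64(111.0)), (232, np.float64(111.0)), (233, np.float64(111.0)), (234, np.float64(110.0)), (235, np.float64(111.0)), (236, np.float64(108.0)), (237, np.flo
[... 351 characters left out ...]
251, np.float64(105.0)), (252, np.float64(97.0)), (253, np.float64(75.0)), (254, np.float64(53.0)), (255, np.float64(46.0))]
row 229 [(270, np.float64(109.0)), (271, np.float64(109.0)), (272, np.float64(106.0)), (273, np.float64(106.0)), (274, np.float64(105.0)), (275, np.float64(111.0)), (276, np.float64(127.0)), (277, np.float64(144.0)), (278, np.float64(150.0)), (279, np.float64(150.0)), (280, np.float64(151.0)), (281, np.float64(151.0)), (282, np.float64(152.0)), (283, np.float64(148.0)), (284, np.float64(133.0)), (285, np.float64(113.0)), (286, np.float64(100.0)), (287, np.float64(95.0)), (288, np.float64(94.0)), (289, np.float64(92.0)), (290, np.float64(88.0)), (291, np.float64(84.0))]
```

```bash
python3 -m pendant '[[0.01,-0.0006,0,0,0,0,0],[0.02,0,0,0,0,0,0],[0,0,0.02,0,0,0,0],[0,0,0.025,0,0,0,0],[0,0,0.015,0,0,0,0],[0,0,0.005,0,0,0,0],[0,0,0,0,0,0,0],[0,0,0,0,0,0,0]]'
python3 - <<'E'
from h import *
togo([449.8,-0.5,142],192.5)
w=snap("wrist","w5")
s=arm.read_state();M=R.from_quat(s["ee_rot"]).as_matrix();T=s["position"]
def kp(x,y,h): return T+M@np.array([x,y,71-h])
print(proj(w,[kp(a*11,b*3,h) for h in(0,12) for a in(-1,1) for b in(-1,1)]).round(1))
print("slot pred",proj(w,[(449.8,-0.5,62)]))
i=w["image"][60:260,180:380]
cv2.imwrite("pics/v5.png",cv2.resize(i,None,fx=3,fy=3,interpolation=cv2.INTER_CUBIC)[:,:,::-1])
E
```

```text
clock: 7.35
position: [442.8, 36.1, 143.0]
ee_rot: [0.78, -0.626, 0.0, -0.001]
contact_force: [0.9, -1.3, -0.0]
gripper_width: 9.2
grasp_force: 58.5
tcp [442.8  36.1 143. ] yaw_y -167.4 t 7.35 F [ 0.9 -1.3 -0. ] w 9.2
shift [37.2  1.2  1. ]
turn [-0.08  0.    0.05]
[[276.9 248.2]
 [285.3 248.2]
 [276.7 219. ]
 [285.5 219. ]
 [276.7 256. ]
 [285.6 256. ]
 [276.5 225.3]
 [285.8 225.3]]
slot pred [[283.04135095 177.94386395]]
```

View pics/v5.png

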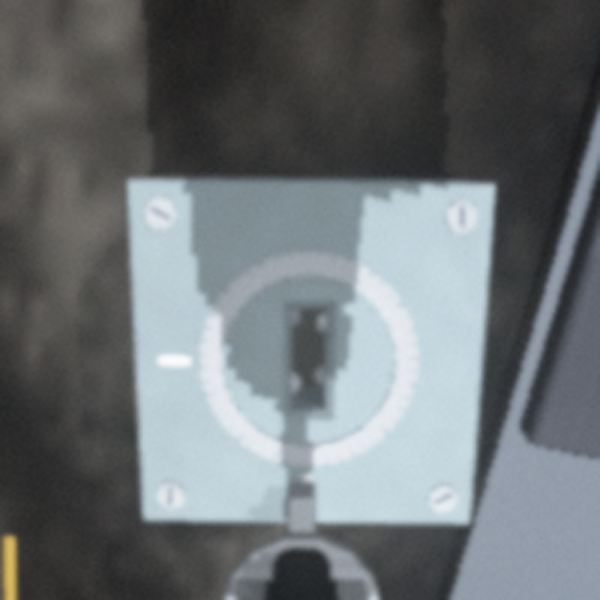

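The crop shows the ring and slot centre at (308,359) and the bit of the held key at columns 287 to 316, its front face at rows 484 to 497.

```bash
python3 - <<'E'
from h import *
w=load("w5"); g=cv2.cvtColor(w["image"],cv2.COLOR_RGB2GRAY).astype(int)
print(list(zip(range(215,245),g[215:245,279:282].mean(1).round().astype(int).tolist())))
print(g[222:225,270:292].mean(0).round().astype(int).tolist())
print(g[228:232,270:292].mean(0).round().astype(int).tolist())
s=arm.read_state();M=R.from_quat(s["ee_rot"]).as_matrix();T=s["position"]
f=lambda q:(np.array(q)+.5)/3-.5+[180,60]
P=onz(w,f([(128,179),(497,184),(470,524),(143,520),(308,359.5),(308.5,359)]),62)
print(((P-T)@M).round(2)); e=P[:4]-np.roll(P[:4],-1,0); print(np.linalg.norm(e,axis=1),np.degrees(np.arctan2(e[:,1],e[:,0])))
E
```

```text
[(215, 151), (216, 143), (217, 147), (218, 157), (219, 153), (220, 138), (221, 119), (222, 110), (223, 109), (224, 111), (225, 125), (226, 148), (227, 162), (228, 165), (229, 163), (230, 165), (231, 165), (232, 163), (233, 163), (234, 164), (235, 162), (236, 151), (237, 129), (238, 112), (239, 122), (240, 145), (241, 144), (242, 114), (243, 73), (244, 47)]
[191, 193, 191, 189, 181, 156, 126, 112, 111, 110, 110, 110, 112, 121, 149, 183, 204, 210, 211, 210, 211, 210]
[187, 187, 186, 179, 158, 136, 142, 158, 163, 164, 164, 165, 165, 166, 170, 189, 206, 212, 213, 213, 213, 212]
[[ 76.36 -38.23  81.27]
 [ 75.23  42.01  81.11]
 [ -4.77  40.68  81.13]
 [ -3.64 -39.45  81.29]
 [ 36.28   0.91  81.2 ]
 [ 36.4    1.03  81.2 ]]
[80.24489346 80.00713672 80.13451173 80.00672656] [  11.75533414  -78.38822274 -168.24481582  101.6908251 ]
```

```bash
python3 -m pendant '[[0.012,0.0015,0,0,0,0.8,0],[0.0247,0,0,0,0,0,0],[0,0,0,0,0,0,0],[0,0,0,0,0,0,0],[0,0,0.004,0,0,0,0],[0,0,0.004,0,0,0,0],[0,0,0,0,0,0,0],[0,0,0,0,0,0,0]]'
python3 -c "
from h import *
togo([449.8,-0.5,142],191.7)"
```

```text
clock: 8.2
position: [448.3, 0.2, 134.1]
ee_rot: [0.776, -0.631, -0.0, 0.0]
contact_force: [0.9, 0.3, -0.8]
gripper_width: 9.3
grasp_force: 58.4
tcp [4.483e+02 2.000e-01 1.341e+02] yaw_y -168.2 t 8.2 F [ 0.9  0.3 -0.8] w 9.3
shift [ 1.  -1.3 -7.9]
turn [ 0.02 -0.    0.09]
```

Key bottom is at about 63 mm. I lower it in small steps.

```bash
for i in 1; do python3 -m pendant '[[0,0,0.002,0,0,0,0],[0,0,0.001,0,0,0,0],[0,0,0.001,0,0,0,0],[0,0,0,0,0,0,0]]'; python3 -m pendant '[[0,0,0.001,0,0,0,0],[0,0,0.001,0,0,0,0],[0,0,0,0,0,0,0]]'; python3 -c "
from h import *
togo([449.8,-0.5,142]); print(arm.read_state()['wrist_torque'])"; done
```

```text
clock: 8.6
position: [448.4, -0.1, 130.3]
ee_rot: [0.776, -0.631, 0.0, -0.0]
contact_force: [0.7, -0.0, -1.8]
gripper_width: 9.1
grasp_force: 58.4
clock: 8.9
position: [448.5, -0.1, 128.3]
ee_rot: [0.776, -0.631, 0.0, -0.0]
contact_force: [0.6, 0.4, -1.2]
gripper_width: 9.2
grasp_force: 58.5
tcp [ 4.485e+02 -1.000e-01  1.283e+02] yaw_y -168.2 t 8.9 F [ 0.6  0.4 -1.2] w 9.2
shift [  0.7  -1.2 -13.7]
[ 0.00655741 -0.27440523  0.00789765]
```

```bash
python3 -m pendant '[[0,0,0.001,0,0,0,0],[0,0,0.001,0,0,0,0],[0,0,0,0,0,0,0]]';python3 -m pendant '[[0,0,0.001,0,0,0,0],[0,0,0.001,0,0,0,0],[0,0,0,0,0,0,0]]'; python3 -c "
from h import *
togo([449.8,-0.5,142]); print(arm.read_state()['wrist_torque'])"
```

```text
clock: 9.2
position: [449.0, -0.0, 126.9]
ee_rot: [0.776, -0.631, 0.001, -0.001]
contact_force: [-0.5, -0.6, 4.6]
gripper_width: 9.2
grasp_force: 59.2
clock: 9.5
position: [449.6, 0.0, 126.2]
ee_rot: [0.776, -0.63, 0.001, -0.001]
contact_force: [-1.4, 0.7, 13.8]
gripper_width: 9.1
grasp_force: 60.8
tcp [449.6   0.  126.2] yaw_y -168.2 t 9.5 F [-1.4  0.7 13.8] w 9.1
shift [  0.6  -0.2 -15.8]
[0.05417488 0.67748726 0.08315621]
```

Contact at 6 mm depth is the upper pins, at 14 N. I rock the key.

```bash
python3 -m pendant '[[0,0,0,0,0,8.5,0],[0,0,0,0,0,-8.5,0],[0,0,0,0,0,-8.5,0],[0,0,0,0,0,8.5,0],[0,0,0,0,0,8.5,0],[0,0,0,0,0,-8.5,0],[0,0,0,0,0,-8.5,0],[0,0,0,0,0,8.5,0]]'; python3 -c "
from h import *
togo([449.6,-0.0,142]); print(arm.read_state()['wrist_torque'])"
```

```text
clock: 10.3
position: [448.7, 0.1, 124.1]
ee_rot: [0.776, -0.631, 0.0, -0.001]
contact_force: [2.9, 0.5, -2.0]
gripper_width: 9.2
grasp_force: 58.5
tcp [4.487e+02 1.000e-01 1.241e+02] yaw_y -168.2 t 10.3 F [ 2.9  0.5 -2. ] w 9.2
shift [  0.3  -0.9 -17.9]
[-0.08469977 -1.001423   -0.03154856]
```

```bash
python3 -m pendant '[[0,-0.0006,0.0012,0,0,0,0],[0,0,0.001,0,0,8.5,0],[0,0,0,0,0,-8.5,0],[0,0,0.0003,0,0,-8.5,0],[0,0,0,0,0,8.5,0],[0,0,0.0003,0,0,8.5,0],[0,0,0,0,0,-8.5,0],[0,0,0.0003,0,0,-8.5,0],[0,0,0,0,0,8.5,0]]'; python3 -c "
from h import *
togo([449.6,-0.0,142]); print(arm.read_state()['wrist_torque'])"
```

```text
clock: 11.2
position: [448.7, 0.0, 120.9]
ee_rot: [0.777, -0.63, -0.0, 0.0]
contact_force: [1.5, -0.5, -1.0]
gripper_width: 8.7
grasp_force: 58.6
tcp [448.7   0.  120.9] yaw_y -168.0 t 11.2 F [ 1.5 -0.5 -1. ] w 8.7
shift [  0.2  -0.9 -21.1]
[-0.13070461 -0.74955075 -0.00761113]
```

```bash
python3 -m pendant '[[0,-0.0003,0.0015,0,0,0,0],[0,0,0.0015,0,0,0,0],[0,0,0.001,0,0,0,0],[0,0,0,0,0,0,0]]'; python3 -m pendant '[[0,0,0.001,0,0,8.5,0],[0,0,0,0,0,-8.5,0],[0,0,0.0005,0,0,-8.5,0],[0,0,0,0,0,8.5,0],[0,0,0.0005,0,0,8.5,0],[0,0,0,0,0,-8.5,0],[0,0,0.0005,0,0,-8.5,0],[0,0,0,0,0,8.5,0],[0,0,0,0,0,0,0]]'; python3 -c "
from h import *
togo([449.6,-0.0,142]); print(arm.read_state()['wrist_torque'])"
```

```text
clock: 11.6
position: [449.5, 0.1, 117.7]
ee_rot: [0.777, -0.63, 0.0, -0.0]
contact_force: [-1.0, -0.4, 5.2]
gripper_width: 9.2
grasp_force: 59.6
clock: 12.5
position: [449.1, 0.0, 114.5]
ee_rot: [0.776, -0.63, -0.0, 0.0]
contact_force: [0.4, 0.3, -0.2]
gripper_width: 9.1
grasp_force: 58.6
tcp [449.1   0.  114.5] yaw_y -168.1 t 12.5 F [ 0.4  0.3 -0.2] w 9.1
shift [  0.1  -0.5 -27.5]
[ 0.14086073 -0.17221029 -0.01490297]
```

```bash
python3 -m pendant '[[0,0,0.001,0,0,8.5,0],[0,0,0.001,0,0,-8.5,0],[0,0,0.0005,0,0,-8.5,0],[0,0,0.0005,0,0,8.5,0],[0,0,0,0,0,0,0]]'; python3 -m pendant '[[0,0,0.003,0,0,0,0],[0,0,0.003,0,0,0,0],[0,0,0.003,0,0,0,0],[0,0,0.003,0,0,0,0],[0,0,0,0,0,0,0]]'; python3 -c "
from h import *
togo([449.6,-0.0,95]); print(arm.read_state()['wrist_torque'])"
```

```text
clock: 13.0
position: [449.1, 0.1, 111.4]
ee_rot: [0.777, -0.63, -0.0, 0.0]
contact_force: [0.1, 0.4, -0.4]
gripper_width: 9.2
grasp_force: 58.6
clock: 13.5
position: [448.8, -0.1, 99.1]
ee_rot: [0.776, -0.631, -0.0, 0.001]
contact_force: [0.1, -0.9, -0.2]
gripper_width: 9.4
grasp_force: 58.6
tcp [ 4.488e+02 -1.000e-01  9.910e+01] yaw_y -168.2 t 13.5 F [ 0.1 -0.9 -0.2] w 9.4
shift [ 0.1 -0.8  4.1]
[0.0244364  0.02120742 0.00185289]
```

```bash
python3 -m pendant '[[0,0,0.0015,0,0,0,0],[0,0,0.0015,0,0,0,0],[0,0,0.0015,0,0,0,0],[0,0,0,0,0,0,0]]'; python3 -m pendant '[[0,0,0.001,0,0,0,0],[0,0,0.001,0,0,0,0],[0,0,0,0,0,0,0],[0,0,0,0,0,0,0]]'; python3 -c "
from h import *
togo([449.6,-0.0,95]); print(arm.read_state()['wrist_torque'])"
```

```text
clock: 13.9
position: [449.3, 0.1, 96.7]
ee_rot: [0.776, -0.631, 0.0, 0.0]
contact_force: [-4.3, 1.6, 12.5]
gripper_width: 9.7
grasp_force: 60.6
clock: 14.3
position: [449.3, 0.1, 96.6]
ee_rot: [0.776, -0.63, 0.001, 0.0]
contact_force: [-10.7, 2.7, 29.4]
gripper_width: 9.4
grasp_force: 63.3
tcp [4.493e+02 1.000e-01 9.660e+01] yaw_y -168.1 t 14.3 F [-10.7   2.7  29.4] w 9.4
shift [ 0.1 -0.3  1.6]
[ 0.66405336  2.99936222 -0.03502966]
```

Height matches fully home (97 mm expected from the grasp offset). I ease the push and turn clockwise.

```bash
python3 -m pendant '[[0,0.0006,-0.002,0,0,0,0],[0,0,0,0,0,0,0],[0,0,0,0,0,0,0]]'; python3 -m pendant '[[0,0,0,0,0,6,0],[0,0,0,0,0,6,0],[0,0,0,0,0,6,0],[0,0,0,0,0,6,0],[0,0,0,0,0,0,0]]'; python3 -c "
from h import *
togo([449.6,-0.0,95]); print(arm.read_state()['wrist_torque'])"
```

```text
clock: 14.6
position: [449.1, 0.1, 96.7]
ee_rot: [0.776, -0.631, 0.001, -0.0]
contact_force: [-4.0, 2.4, 12.8]
gripper_width: 9.2
grasp_force: 60.8
clock: 15.1
position: [449.5, 0.1, 96.7]
ee_rot: [-0.628, 0.779, -0.001, 0.001]
contact_force: [-2.8, 1.0, 12.4]
gripper_width: 9.4
grasp_force: 60.6
tcp [4.495e+02 1.000e-01 9.670e+01] yaw_y 167.7 t 15.1 F [-2.8  1.  12.4] w 9.4
shift [ 0.1 -0.1  1.7]
[2.37001591e-01 9.33028588e-01 5.66030810e-04]
```

```bash
python3 -m pendant '[[0,0,0,0,0,6,0],[0,0,0,0,0,6,0],[0,0,0,0,0,6,0],[0,0,0,0,0,6,0],[0,0,0,0,0,0,0]]'; python3 -m pendant '[[0,0,0,0,0,6,0],[0,0,0,0,0,6,0],[0,0,0,0,0,6,0],[0,0,0,0,0,6,0],[0,0,0,0,0,0,0]]'; python3 -c "
from h import *
togo([449.6,-0.0,95]); print(arm.read_state()['wrist_torque'],arm.read_state()['joints'])"
```

```text
clock: 15.6
position: [449.7, 0.1, 96.7]
ee_rot: [-0.452, 0.892, -0.001, 0.001]
contact_force: [-2.8, 0.2, 11.3]
gripper_width: 9.2
grasp_force: 60.5
clock: 16.1
position: [449.9, -0.0, 96.7]
ee_rot: [-0.257, 0.966, -0.0, 0.001]
contact_force: [-1.4, -1.1, 10.3]
gripper_width: 8.7
grasp_force: 60.4
tcp [449.9  -0.   96.7] yaw_y 119.8 t 16.1 F [-1.4 -1.1 10.3] w 8.7
shift [0.2 0.2 1.7]
[-0.29067671  0.53779912  0.0554654 ] [ 0.3639093   0.28828405 -0.6216414   0.002028   -0.65847799 -1.41678718]
```

```bash
python3 -m pendant '[[0,0,0,0,0,6,0],[0,0,0,0,0,6,0],[0,0,0,0,0,6,0],[0,0,0,0,0,4,0],[0,0,0,0,0,0,0],[0,0,0,0,0,0,0]]'; python3 -c "
from h import *
togo([449.6,-0.0,95]); print(arm.read_state()['wrist_torque'])
t=snap('wrist','w6'); s=snap('top','t6'); d=snap('side','s6')
f=lambda i,a,b,c,e,k:cv2.resize(i['image'][a:b,c:e],(400,300),interpolation=cv2.INTER_CUBIC)
cv2.imwrite('pics/v6.png',np.vstack([np.hstack([f(t,100,400,80,480,1),f(s,175,250,200,300,4)]),np.hstack([f(d,220,310,200,320,4),f(s,150,270,250,410,3)])])[:,:,::-1])"
```

```text
clock: 16.7
position: [450.0, -0.1, 96.7]
ee_rot: [-0.069, 0.998, -0.0, 0.001]
contact_force: [-1.7, -2.3, 10.1]
gripper_width: 8.8
grasp_force: 60.3
tcp [ 4.50e+02 -1.00e-01  9.67e+01] yaw_y 97.9 t 16.7 F [-1.7 -2.3 10.1] w 8.8
shift [0.4 0.2 1.7]
[-0.55042546  0.36431304  0.05156865]
```

View pics/v6.png

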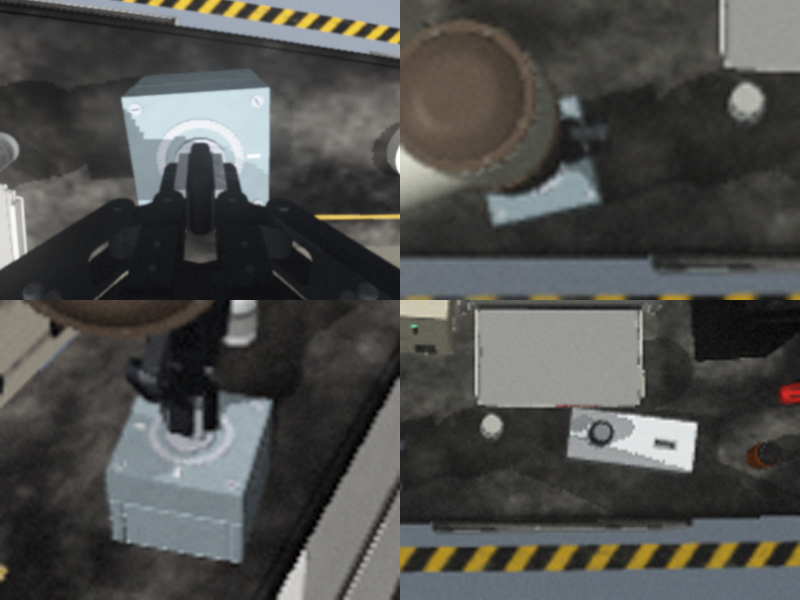

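The views show the key seated with its collar inside the steel ring and the head turned. The round key is in its well, and both vials stand in place. I turn a little further to feel the stop, which would confirm the plug is turning.

```bash
python3 -m pendant '[[0,0,0,0,0,2,0],[0,0,0,0,0,2,0],[0,0,0,0,0,0,0],[0,0,0,0,0,0,0]]'; python3 -c "
from h import *
togo([449.6,-0.0,95]); print(arm.read_state()['wrist_torque'])"; python3 -m pendant '[[0,0,0,0,0,2,0],[0,0,0,0,0,0,0],[0,0,0,0,0,0,0]]'; python3 -c "
from h import *
togo([449.6,-0.0,95]); print(arm.read_state()['wrist_torque'])"
```

```text
clock: 17.25
position: [450.0, -0.2, 96.7]
ee_rot: [-0.034, 0.999, -0.0, 0.001]
contact_force: [-1.5, -2.4, 9.8]
gripper_width: 9.4
grasp_force: 60.4
tcp [ 4.50e+02 -2.00e-01  9.67e+01] yaw_y 93.9 t 17.25 F [-1.5 -2.4  9.8] w 9.4
shift [0.4 0.2 1.7]
[-0.60577802  0.33198978  0.2075541 ]
clock: 17.55
position: [450.0, -0.2, 96.7]
ee_rot: [-0.017, 1.0, -0.001, 0.001]
contact_force: [-1.3, -2.4, 9.7]
gripper_width: 9.1
grasp_force: 61.0
tcp [ 4.50e+02 -2.00e-01  9.67e+01] yaw_y 92.0 t 17.55 F [-1.3 -2.4  9.7] w 9.1
shift [0.4 0.2 1.7]
[-0.6226075   0.36013382  0.53173431]
```

The torque rises to 0.53 N m, so the plug is at its stop. I back off 3° and hand in.

```bash
python3 -m pendant '[[0,0,0,0,0,-3,0],[0,0,0,0,0,0,0],[0,0,0,0,0,0,0],[0,0,0,0,0,0,0]]'; python3 -c "
from h import *
print(arm.read_state()['wrist_torque']); print(arm.job_done())"
```

```text
clock: 17.95
position: [450.0, -0.2, 96.7]
ee_rot: [-0.043, 0.999, -0.0, 0.001]
contact_force: [-1.0, -0.3, 9.4]
gripper_width: 9.3
grasp_force: 60.4
[-0.56610834  0.4190211   0.27513255]
the job is handed in; nothing more can be done
None
```

I handed the job in at about 18 s with the paddle key pushed home, turned clockwise to the plug's stop, then eased back 3° and still gripped; in the last pictures the round key and both vials stood in place, but I did not check the metal ring, and no verdict came back.

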